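# Point-and-check antenna changeover

## Task

Do the point-and-check for changing over the station's aerial. First point down at the thickest of the three sockets on the antenna box, fingertips a couple of centimetres above its middle, and stay there for two seconds; next push the toggle on the switch box all the way over, away from the robot; last, point in the same way at the middle of the round meter for two seconds. Touch neither the antenna box and its sockets nor the round meter, pick nothing up, and leave the other things on the desk where they are.

Things in the scene. Friction and masses are not known exactly. Their poses are not given: they have to be found in the camera images.
- ant_box: aluminium antenna box, fixed to the desk, 80 (its x) x 170 (its y) x 45 mm high; origin at the centre of its underside. Three round steel sockets stand in a row along y on its top
- socket_big_top (a point): centre of the top of the big socket: the thick one of the three, 30 mm across on a 38 mm square flange, fixed, rising 22 mm from the box's top, so its top is 67 mm above the desk. The row's three places lie at y = -58, 0 and +58 mm of the antenna box; the big socket may be at any of them; z up
- socket_big: the big socket itself; origin at the centre of its underside, on the box's top
- socket_small1: a small socket, 15 mm across, 22 mm tall, fixed on the antenna box; origin at the centre of its underside
- socket_small2: the other small socket, same size
- switch_box: aluminium switch box, fixed to the desk, 110 (its x) x 80 (its y) x 45 mm high; origin at the centre of its underside. A steel toggle lever stands in the middle of its top
- toggle_tip (a point): centre of the ball (18 mm across) on the end of the toggle's 9 mm thick stem. The ball's centre is 55 mm from the pivot; the pivot is over the middle of the box, 48 mm above the desk, and its axis is the box's y. The ball is about 96 mm above the desk at either end of its swing, 103 mm in the middle
- toggle (a joint): toggle angle, rad: 0 = leaning 0.5 rad towards the box's -x side (the robot's side, ball 26 mm on that side of the pivot), 1.0 = its stop, leaning 0.5 rad to the +x side. It starts between 0 and 0.2, is stiff (about 2 N at the ball moves it) and stays where it is left
- meter_round_face (a point): centre of the white face of the round meter, 57 mm above the desk, z up. The meter is a black box 100 x 100 x 50 mm, fixed to the desk, with a round steel bezel 80 mm across on top
- meter_round: the round meter; origin at the centre of its underside
- meter_square: the other meter, the same black box but with a square 80 mm bezel; fixed; origin at the centre of its underside
- jar: closed pale jar, 48 mm across, 70 mm tall, loose; origin at the centre of its underside
- adapter: steel plug adapter standing on end, 24 mm across, 42 mm tall, loose; origin at the centre of its underside
- mug: white mug, 80 mm across, 90 mm tall, handle on its +y side, loose; origin at the centre of its underside
- mouse: black computer mouse, 100 x 58 x 34 mm, loose; origin at the centre of its underside
- screwdriver: screwdriver lying along its own x, loose; origin at the centre of its underside
- handheld: black hand-held radio lying on its back, 120 x 58 x 32 mm, stub aerial 90 mm long beyond its +x end, loose; origin at the centre of its underside

How it is judged:
On the way, in this order (a step that is already met when the one before it is completed fails the run):
1. the fingers dwell 1.5 s just above the big socket: grasp point within 20 mm of its axis and less than 70 mm above its top (horizontal distance between the grasp point and socket_big_top below 0.02 m and z of the grasp point in the frame of socket_big_top between 0 and 0.07 m and value of joint toggle below 0.3 rad), for 1.5 s.
2. the toggle is pushed over, beyond 0.85 rad (value of joint toggle above 0.85 rad), for 0.2 s.
3. the fingers dwell 1.5 s just above the round meter: grasp point within 20 mm of its middle and less than 70 mm above its face (horizontal distance between the grasp point and meter_round_face below 0.02 m and z of the grasp point in the frame of meter_round_face between 0 and 0.07 m and value of joint toggle above 0.85 rad), for 1.5 s.
At the end, for the whole second after the job is handed in: the toggle stands beyond 0.85 of its 1.0 rad swing, and every loose thing is at rest within 30 mm of where it started (value of joint toggle above 0.85 rad and distance of each of jar, adapter, mug, mouse, screwdriver, handheld from where it was at the start of the episode below 0.03 m and linear speed of each of jar, adapter, mug, mouse, screwdriver, handheld below 0.02 m/s); the robot touches nothing.
It fails at once if the antenna box or one of its sockets is touched (over 0.5 N) (contact force between any of ant_box, socket_big, socket_small1, socket_small2 and anything else above 0.5 N).
It fails at once if the round meter is touched (over 0.5 N) (contact force between meter_round and anything else above 0.5 N).
It fails at once if a loose thing is lifted (over 15 mm), carried or knocked more than 30 mm away (height (world z) of any of jar, adapter, mug, mouse, screwdriver, handheld above 0.015 m or distance of any of jar, adapter, mug, mouse, screwdriver, handheld from where it was at the start of the episode above 0.03 m).
It also fails if it takes over 56 s, if anything falls off the work surface, if the arm or the gripper's body presses on something with over 40 N, if the wrist force passes 120 N, or if a joint passes its speed limit or range.

## Robot

A 6-joint arm with a two-finger parallel gripper is mounted at the origin on the work surface. World frame = base frame: x ahead of the robot, y to its left, z up, the work surface at z = 0. Lengths are in m, angles in rad, forces in N, time in s.
With the tool pointing down it reaches from about 0.3 to 1 m from the base axis. Payload 5.1 kg.
Tool frame: the origin (TCP) lies midway between the tips of the shut fingers; the grasp point (between the pads) lies 19 mm behind it; z points along the fingers, y is the line along which they close (so a half turn about z gives the same grasp; the last joint's range is limited). The gripper opens to 95 mm and grips with 3 to 60 N. Pads are 20 mm wide; open, the fingers measure 119 mm over their backs; the gripper's body (75 mm by 180 mm) begins 59 mm behind the grasp point.
Start: joints at [-1.376, 0.124, 1.65, -0, 1.367, -0.083], TCP at [0.178, -0.625, 0.215] pointing down, gripper open.
Joint ranges: [-2.61, 2.61], [-1.02, 2.33], [0.03, 2.71], [-1.35, 4.49], [0.32, 2.68], [-2.91, 2.91]. Speed limits (rad/s): [2.57, 2.57, 3.14, 3.14, 3.14, 3.14].

## Interface

Orientations are given as a unit quaternion [w, x, y, z].
In Python, from bench import manip gives the robot as it stands.
- The arm moves only by the shell command python3 -m pendant 'ROWS' [OPENING] [FORCE]. ROWS is a JSON object of lists of equal length, an entry for each row: "dp": the shift along the tool's x, y, z in units of 50 mm (1.0 is 50 mm), a list of three; "turn": the turn about the tool's z in units of 5 degrees (1.0 is 5 degrees). In form: {"dp": [[dx, dy, dz], ...], "turn": [turn, ...]}. A call has 1 to 8 rows; each row is the pose to reach, as a shift and turn from the pose commanded when the call began, along the tool's axes at that moment; what a row does not reach only later rows make up. A row lasts 1/10 s, in which the tool goes at most 50 mm and 8.59 degrees, less where a joint would pass 70% of its speed; a pose out of reach is approached as far as the arm can. A call with a gripper value outside its range is refused whole. OPENING is the gripper command: -1 is fully open, 1 is shut, values between are in proportion, set as the call begins (- or left out, the last holds). The fingers move at their own pace and stop on an object; FORCE is the grip in N (left out, the last holds). Time passes only in rows, so rows that repeat a pose let the fingers close. It gives the time, the measured TCP pose, the force and the opening at its end, in the units of the state.
- manip.observe(): the state, without advancing time (a new reading comes with each control period).
- manip.camera(name): name is "scene" or "top" or "wrist"; returns the picture (400x640x3 uint8, blue, green, red); there is no depth.
- manip.calibration(name): a dict with "K" (3x3 intrinsics, pixels), "view" (4x4, takes a point from world to camera coordinates); the wrist camera has in their place "hand_eye" (4x4, takes a point from camera to tool coordinates, whose origin is the TCP and whose axes are the flange's). Camera axes: x right, y down, z forward; pixel columns grow to the right and rows downward; lengths in m; the calibration is good to about 2 mm. A picture is of the moment at which its call begins: read the wrist's pose just before it. calibration takes no time and is no camera call.
- manip.sign_off(): hands the job in, once; it reports no verdict.
Trained networks look in the newest picture that a camera, given by its name, has taken for a name from the list of things; names that differ only in an ending like _2 or _b are one class to them, and where a whole thing is asked for, a point or a joint stands for the part that bears it (a point fixed in the world has none). Each returns a list of dicts, best first, with "conf" (0 to 1); they miss things now and then, are a little off and sometimes report something else, mostly with a low value. They report only what shows in the picture. A call takes as long as a camera call.
- manip.find_in(label, camera): "at" ([x, y, z] in m, in world coordinates, good to about 4 mm: the middle of the surface that is visible of it).
The state is a dict: "time_s": time; "joints": joint angles; "joint_velocities": joint speeds; "tau": joint torques, N m; "eef_pos": TCP position; "eef_rot": TCP orientation; "ft_force": force on the tool from outside, world axes, zero at the start; "moment": the same for the moment, N m; "grip_width": opening from 0.0 (shut) to 1.0 (fully open).
Only numpy, scipy, OpenCV 4.12 (cv2) and the standard library are available. Lean on these libraries where they do the work, as an engineer would, in place of code of your own. Each camera call takes 0.05 s, during which the arm holds its last target. There are 200 camera calls.

## Working session

There is one attempt and no reset: what is moved stays moved. The work goes in short steps, Python scripts to look and compute and a shell command to move; the robot and the scene stay as the last step left them, time stands still between calls to the robot, and variables do not carry over. Pictures are saved under pics/ and viewed, on a budget of 10 in all, crops included, one or two more only if the job needs it, and the job is handed in when it is done.

```bash
mkdir -p pics; python3 - <<'E'
from bench import manip
import cv2
s=manip.observe(); print(s['time_s'],s['eef_pos'],s['eef_rot'],s['grip_width'])
a=manip.camera("top");cv2.imwrite("pics/top.png",a)
b=manip.camera("scene");cv2.imwrite("pics/scene.png",b)
for c in("top","scene"):
  for n in["ant_box","socket_big","socket_small1","switch_box","toggle_tip","meter_round","meter_square","jar","adapter","mug","mouse","screwdriver","handheld"]:
    print(c,n,[(list(map(lambda v:round(float(v),3),d["at"])),round(d["conf"],2)) for d in manip.find_in(n,c)[:3]])
print(manip.calibration("top"))
E
```

```text
0.0 [ 0.17808799 -0.62446999  0.21341238] [-1.00725180e-03  9.90368208e-01  1.38455028e-01 -5.51226663e-05] 1.0046179911488187
top ant_box [([0.623, -0.112, 0.048], 0.62)]
top socket_big [([0.618, -0.178, 0.066], 0.7)]
top socket_small1 []
top switch_box [([0.446, -0.204, 0.05], 0.79)]
top toggle_tip [([0.428, -0.211, 0.106], 0.53)]
top meter_round [([0.452, 0.245, 0.049], 0.91)]
top meter_square [([0.596, 0.128, 0.057], 0.57)]
top jar [([0.486, 0.009, 0.072], 0.66)]
top adapter []
top mug [([0.647, 0.417, 0.039], 0.77), ([0.653, -0.37, 0.029], 0.28)]
top mouse []
top screwdriver [([0.788, 0.089, 0.024], 0.74)]
top handheld [([0.445, 0.462, 0.029], 0.66), ([0.646, 0.416, 0.038], 0.25)]
scene ant_box [([0.645, -0.119, 0.041], 0.95)]
scene socket_big [([0.626, -0.174, 0.062], 0.78)]
scene socket_small1 [([0.633, -0.062, 0.06], 0.55), ([0.628, -0.124, 0.057], 0.43), ([0.612, 0.118, 0.05], 0.17)]
scene switch_box [([0.46, -0.218, 0.048], 0.74)]
scene toggle_tip [([0.428, -0.213, 0.083], 0.59)]
scene meter_round [([0.478, 0.231, 0.051], 0.63), ([0.792, 0.073, 0.022], 0.62)]
scene meter_square [([0.609, 0.118, 0.046], 0.77)]
scene jar [([0.501, 0.001, 0.051], 0.71)]
scene adapter []
scene mug [([0.651, 0.4, 0.06], 0.9)]
scene mouse [([0.666, -0.374, 0.026], 0.86)]
scene screwdriver [([0.792, 0.077, 0.02], 0.65)]
scene handheld [([0.455, 0.456, 0.034], 0.87), ([0.43, -0.21, 0.084], 0.59), ([0.795, 0.073, 0.019], 0.53)]
{'K': array([[361.32207295,   0.        , 322.26817875],
       [  0.        , 361.32207295, 199.82903881],
       [  0.        ,   0.        ,   1.        ]]), 'view': array([[ 0.00622739, -0.99981562,  0.01816458,  0.03304973],
       [-0.99132137, -0.00855778, -0.13118196,  0.58698031],
       [ 0.13131322, -0.01719002, -0.99119188,  1.18219825],
       [ 0.        ,  0.        ,  0.        ,  1.        ]])}
```

View pics/top.png

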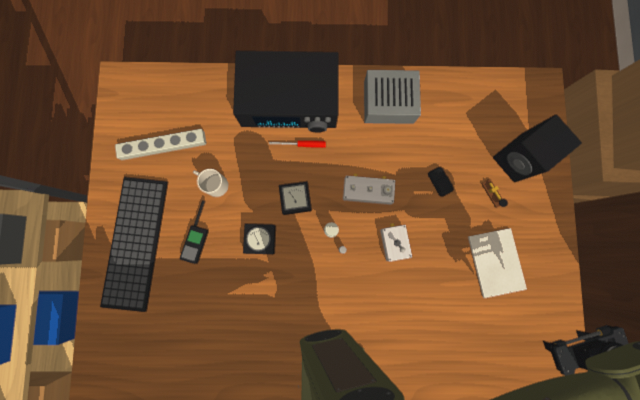

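View pics/scene.png

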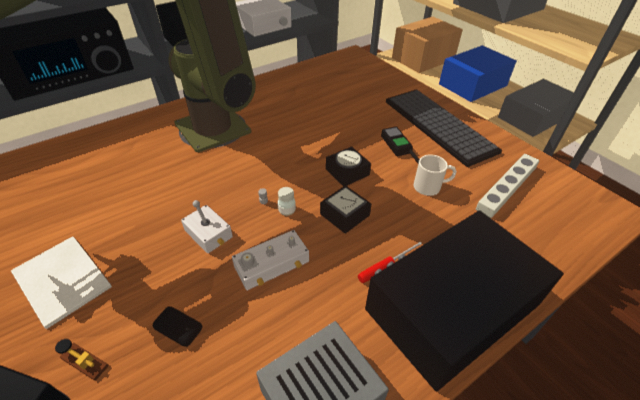

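The top view shows the big socket at about (387,189), the round meter at (258,238), and the switch box at (396,244) with its ball near (394,240). The small sockets are at (370,189) and (353,187), and the jar and adapter at (331,230) and (343,250). The scene view agrees. I'll enlarge the crop to get better pixel positions.

```bash
cat > h.py <<'E'
from bench import manip
import numpy as np, cv2
def bp(u,v,z,c="top"):
    k=manip.calibration(c);V=k["view"];R,t=V[:3,:3],V[:3,3]
    o=-R.T@t;d=R.T@np.linalg.inv(k["K"])@[u,v,1];return o+d*(z-o[2])/d[2]
def rel(p):   # world point -> tool shift units from current pose
    from scipy.spatial.transform import Rotation as Ro
    s=manip.observe();w=s["eef_rot"];R=Ro.from_quat([w[1],w[2],w[3],w[0]]).as_matrix()
    return (R.T@(np.array(p)-s["eef_pos"])/0.05).round(2)
E
python3 - <<'E'
from h import *
a=cv2.imread("pics/top.png")[160:280,230:430]
cv2.imwrite("pics/crop.png",cv2.resize(a,None,fx=4,fy=4,interpolation=cv2.INTER_CUBIC))
for n,u,v,z in[("big",387,189,.067),("round",258,238,.057),("boxcorner",381,230,.045),("",404,226,.045),("",411,257,.045),("",388,262,.045)]:print(n,bp(u,v,z).round(3))
E
```

```text
big [ 0.621 -0.177  0.067]
round [0.457 0.247 0.057]
boxcorner [ 0.486 -0.159  0.045]
 [ 0.5   -0.236  0.045]
 [ 0.398 -0.257  0.045]
 [ 0.381 -0.18   0.045]
```

View pics/crop.png

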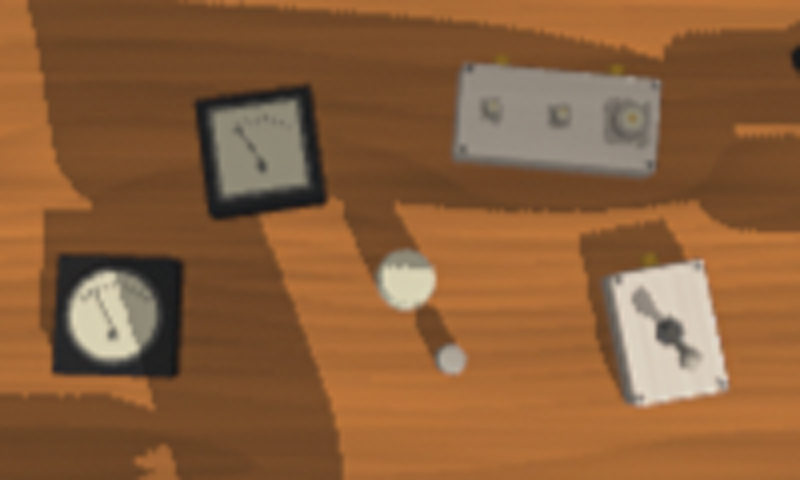

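```bash
python3 - <<'E'
from h import *
print(rel([.60,-.178,.20]),rel([.62,-.178,.093]))
for p in[(397,242.5,.097),(402.5,249,.097)]:print(bp(*p).round(3))
print(manip.calibration("wrist"))
E
```

```text
[10.56 -6.29  0.29] [10.95 -6.18  2.43]
[ 0.444 -0.2    0.097]
[ 0.424 -0.217  0.097]
{'K': array([[275.99207197,   0.        , 316.73708063],
       [  0.        , 275.99207197, 193.01933531],
       [  0.        ,   0.        ,   1.        ]]), 'hand_eye': array([[-1.51875358e-04, -9.70782719e-01, -2.39960183e-01,
         6.75884950e-02],
       [ 9.99999988e-01, -1.56111826e-04, -1.35311110e-06,
         1.03767482e-04],
       [-3.61470455e-05, -2.39960181e-01,  9.70782731e-01,
        -1.69942052e-01],
       [ 0.00000000e+00,  0.00000000e+00,  0.00000000e+00,
         1.00000000e+00]])}
```

```bash
python3 -m pendant '{"dp":[[1,-0.5,0],[2,-1.1,0],[2.8,-1.6,0],[3.6,-2.1,0],[4.4,-2.6,0],[5.2,-3.1,0],[6,-3.6,0],[6.8,-4.1,0]],"turn":[0,0,0,0,0,0,0,0]}' 1 && python3 -m pendant '{"dp":[[0.8,-0.5,0],[1.6,-1,0],[2.4,-1.5,0],[3.2,-2,0],[3.7,-2.1,0.2],[3.7,-2.1,0.2],[3.7,-2.1,0.2]],"turn":[0,0,0,0,0,0,0]}'
python3 - <<'E'
from h import *
from scipy.spatial.transform import Rotation as Ro
s=manip.observe()
cv2.imwrite("pics/w1.png",manip.camera("wrist"))
w=s["eef_rot"];print(s["eef_pos"],w,s["grip_width"])
for n in["socket_big","socket_small1","switch_box","toggle_tip"]:print(n,[(d["at"],d["conf"]) for d in manip.find_in(n,"wrist")[:2]])
print(rel([.62,-.178,.093]))
E
```

```text
time_s: 2.2
eef_pos: [0.4502, -0.3329, 0.215]
eef_rot: [0.0, 0.99, 0.139, 0.0]
ft_force: [-0.6, -0.2, 0.0]
grip_width: 0.385
time_s: 2.9
eef_pos: [0.5979, -0.1827, 0.2041]
eef_rot: [-0.0, 0.99, 0.139, -0.001]
ft_force: [0.0, -0.1, -0.3]
grip_width: 0.003
[ 0.59788988 -0.18267267  0.20409412] [-1.67240007e-04  9.90297487e-01  1.38961770e-01 -6.97472422e-04] 0.0031676355897439913
socket_big [([0.6193, -0.1758, 0.0607], 0.78)]
socket_small1 [([0.6313, -0.0702, 0.0593], 0.66), ([0.6242, -0.121, 0.0644], 0.52)]
switch_box [([0.4202, -0.0361, 0.0405], 0.44)]
toggle_tip []
[0.46 0.01 2.24]
```

View pics/w1.png

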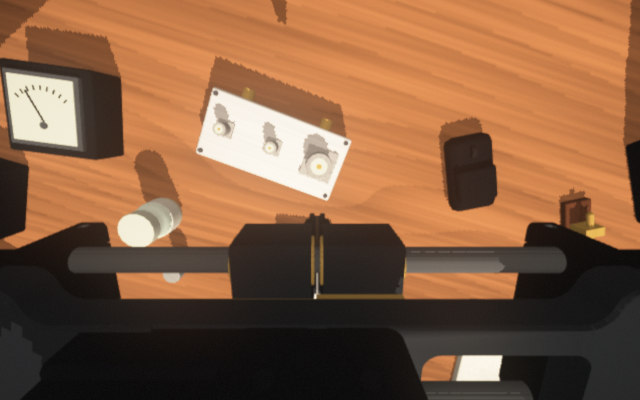

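The wrist view shows the thick socket on its flange at (318,165), just ahead of the fingertips. All the estimates agree on about (0.620, -0.177). I'll lower over it and dwell there.

```bash
python3 -m pendant '{"dp":[[0.45,0,0.5],[0.45,0,1.2],[0.45,0,1.8],[0.45,0,2.2],[0.45,0,2.2],[0.45,0,2.2],[0.45,0,2.2],[0.45,0,2.2]],"turn":[0,0,0,0,0,0,0,0]}'
python3 -m pendant '{"dp":[[0,0,0],[0,0,0],[0,0,0],[0,0,0],[0,0,0],[0,0,0],[0,0,0],[0,0,0]],"turn":[0,0,0,0,0,0,0,0]}'
python3 -m pendant '{"dp":[[0,0,0],[0,0,0],[0,0,0],[0,0,0],[0,0,0],[0,0,0],[0,0,0],[0,0,0]],"turn":[0,0,0,0,0,0,0,0]}'
python3 -m pendant '{"dp":[[0,0,0],[0,0,0],[0,0,0],[0,0,0]],"turn":[0,0,0,0]}'
python3 - <<'E'
from h import *
print(rel([.36,-.228,.2]))
E
```

```text
time_s: 3.95
eef_pos: [0.6209, -0.1775, 0.097]
eef_rot: [0.001, 0.99, 0.138, 0.002]
ft_force: [0.5, -0.1, -0.2]
grip_width: 0.004
time_s: 4.75
eef_pos: [0.6197, -0.1768, 0.0946]
eef_rot: [-0.0, 0.99, 0.138, -0.0]
ft_force: [-0.5, -0.4, 0.3]
grip_width: 0.004
time_s: 5.55
eef_pos: [0.6197, -0.1768, 0.0946]
eef_rot: [-0.0, 0.99, 0.138, -0.0]
ft_force: [-0.3, 0.3, -0.5]
grip_width: 0.007
time_s: 5.95
eef_pos: [0.6197, -0.1768, 0.0947]
eef_rot: [-0.0, 0.99, 0.138, -0.0]
ft_force: [0.1, -0.1, 0.4]
grip_width: 0.004
[-5.28 -0.44 -2.11]
```

```bash
python3 -m pendant '{"dp":[[0,0,-0.9],[0,0,-1.8],[-0.6,0,-2.1],[-1.5,-0.1,-2.1],[-2.4,-0.2,-2.1],[-3.3,-0.3,-2.1],[-4.2,-0.4,-2.1],[-5.2,-0.45,-2.1]],"turn":[0,0,0,0,0,0,0,0]}'
python3 -m pendant '{"dp":[[0,0,0],[0,0,0],[0,0,0]],"turn":[0,0,0]}'
python3 - <<'E'
from h import *
s=manip.observe()
cv2.imwrite("pics/w2.png",manip.camera("wrist"))
print(s["eef_pos"],s["eef_rot"])
for n in["switch_box","toggle_tip"]:print(n,[(d["at"],d["conf"]) for d in manip.find_in(n,"wrist")[:2]])
E
```

```text
time_s: 6.75
eef_pos: [0.3621, -0.2262, 0.1997]
eef_rot: [0.0, 0.99, 0.139, 0.0]
ft_force: [-0.1, -1.0, -0.4]
grip_width: 0.005
time_s: 7.05
eef_pos: [0.3644, -0.2265, 0.2001]
eef_rot: [0.0, 0.99, 0.139, 0.0]
ft_force: [-0.5, -1.1, -0.1]
grip_width: 0.004
[ 0.36437645 -0.22652473  0.2001249 ] [2.25394574e-04 9.90341494e-01 1.38648750e-01 4.46336245e-04]
switch_box [([0.4446, -0.2103, 0.0451], 0.61)]
toggle_tip []
```

View pics/w2.png

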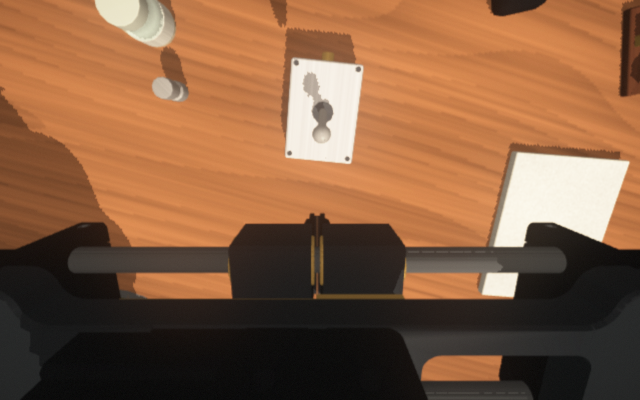

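The wrist view shows the ball at (321,133), the pivot near (322,111), and the box corners at (294,59), (361,67), (349,161) and (287,157).

```bash
python3 - <<'E'
from h import *
from scipy.spatial.transform import Rotation as Ro
s=manip.observe();w=s["eef_rot"];R=Ro.from_quat([w[1],w[2],w[3],w[0]]).as_matrix()
T=np.eye(4);T[:3,:3]=R;T[:3,3]=s["eef_pos"];k=manip.calibration("wrist");C=T@k["hand_eye"]
def wp(u,v,z):
    d=C[:3,:3]@np.linalg.inv(k["K"])@[u,v,1];o=C[:3,3];return o+d*(z-o[2])/d[2]
b=wp(321,133,.097);P=[wp(*p,.045) for p in[(294,59),(361,67),(349,161),(287,157)]]
print("ball",b,rel(b));c=np.mean(P,0);print("box",c)
x=(P[0]+P[1]-P[2]-P[3])[:2];print(np.degrees(np.arctan2(x[1],x[0])))
x=x/np.linalg.norm(x);print("along,across",(b-c)[:2]@x,(b-c)[:2]@[-x[1],x[0]])
print("pre",rel(b+[-.05*x[0],-.05*x[1],-.01]),"end contact",rel([*(c[:2]+x*.022),.087]))
E
```

```text
ball [ 0.42324777 -0.21378795  0.097     ] [1.2  0.08 2.05]
box [ 0.44384891 -0.21052002  0.045     ]
10.375581709472321
along,across -0.020852830313676105 0.0004957694090890149
pre [ 0.2  -0.01  2.25] end contact [2.05 0.18 2.25]
```

```bash
python3 -m pendant '{"dp":[[0.2,0,0.6],[0.2,0,1.3],[0.2,0,2],[0.2,0,2.3],[0.2,0,2.3],[0.2,0,2.3]],"turn":[1.1,1.1,1.1,1.1,1.1,1.1]}'
python3 - <<'E'
from h import *
x=np.array([np.cos(.181),np.sin(.181)])
print(rel([*(np.array([.4438,-.2105])+.003*x),.085]))
E
```

```text
time_s: 7.8
eef_pos: [0.3739, -0.2236, 0.0849]
eef_rot: [-0.0, 0.996, 0.091, -0.0]
ft_force: [0.1, -0.2, 1.1]
grip_width: 0.002
[ 1.48 -0.   -0.  ]
```

```bash
python3 -m pendant '{"dp":[[0.4,0,0],[0.7,0,0],[0.95,0,0],[1.15,0,0],[1.3,0,0],[1.4,0,0],[1.48,0,0],[1.48,0,0]],"turn":[0,0,0,0,0,0,0,0]}'
python3 -m pendant '{"dp":[[0.06,0,0],[0.06,0,0]],"turn":[0,0]}'
python3 - <<'E'
from h import *
cv2.imwrite("pics/w3.png",manip.camera("wrist")); cv2.imwrite("pics/t3.png",cv2.resize(manip.camera("top")[210:280,360:440],None,fx=6,fy=6,interpolation=2))
print(manip.observe()["ft_force"])
E
```

```text
time_s: 8.6
eef_pos: [0.4459, -0.21, 0.084]
eef_rot: [-0.0, 0.996, 0.091, -0.0]
ft_force: [-1.4, -0.3, 0.3]
grip_width: 0.002
time_s: 8.8
eef_pos: [0.4486, -0.2096, 0.0842]
eef_rot: [-0.0, 0.996, 0.091, -0.0]
ft_force: [-3.1, -0.0, -1.3]
grip_width: 0.008
[-2.06299287  0.28707698 -0.10590966]
```

Contact force is about 2–3 N, so it's still sliding. I'll continue in small steps until it meets the stop.

```bash
for i in 1; do python3 -m pendant '{"dp":[[0.04,0,0],[0.04,0,0]],"turn":[0,0]}'; python3 -m pendant '{"dp":[[0.04,0,0],[0.04,0,0]],"turn":[0,0]}'; python3 -m pendant '{"dp":[[0.04,0,0],[0.04,0,0]],"turn":[0,0]}'; done
```

```text
time_s: 9.1
eef_pos: [0.4492, -0.2095, 0.0842]
eef_rot: [-0.0, 0.996, 0.091, -0.002]
ft_force: [-7.4, -2.1, 0.8]
grip_width: 0.003
time_s: 9.3
eef_pos: [0.4495, -0.2094, 0.0841]
eef_rot: [-0.0, 0.996, 0.091, -0.005]
ft_force: [-14.1, -3.0, 4.6]
grip_width: 0.004
time_s: 9.5
eef_pos: [0.4498, -0.2093, 0.084]
eef_rot: [-0.0, 0.996, 0.091, -0.007]
ft_force: [-19.5, -4.7, 7.3]
grip_width: 0.008
```

The force rises while the position stays put, so the toggle is at its stop. I'll back off, rise and check.

```bash
python3 -m pendant '{"dp":[[-0.3,0,0],[-0.8,0,0],[-1.2,0,-0.3],[-1.6,0,-1.2],[-1.7,0,-2],[-1.7,0,-2.3],[-1.7,0,-2.3],[-1.7,0,-2.3]],"turn":[0,0,0,0,0,0,0,0]}'
python3 - <<'E'
from h import *
cv2.imwrite("pics/w4.png",manip.camera("wrist"))
print(rel([.455,.247,.2]),rel([.455,.247,.082]))
E
```

```text
time_s: 10.3
eef_pos: [0.3713, -0.2237, 0.1987]
eef_rot: [-0.0, 0.996, 0.091, -0.0]
ft_force: [-0.7, 0.1, -1.6]
grip_width: 0.006
[ 3.36 -8.95 -0.03] [ 3.36 -8.94  2.33]
```

View pics/w4.png

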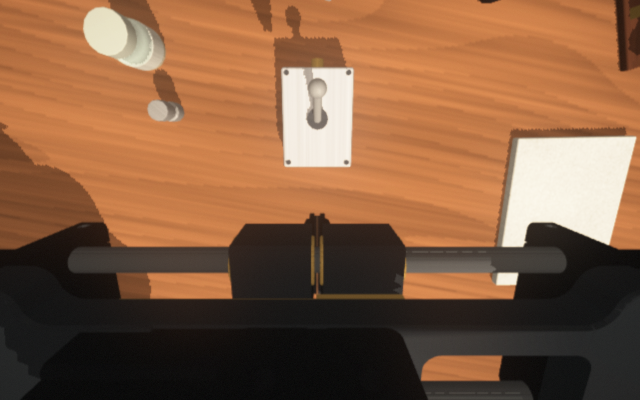

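The toggle now leans away, with the ball at (318,88) beyond its pivot at (317,119), and the jar and adapter haven't moved. Next is the round meter.

```bash
python3 -m pendant '{"dp":[[0.3,-0.9,0],[0.6,-1.8,0],[0.9,-2.7,0],[1.2,-3.6,0],[1.5,-4.5,0],[1.8,-5.4,0],[2.1,-6.3,0],[2.4,-7.2,0]],"turn":[0,0,0,0,0,0,0,0]}'
python3 -m pendant '{"dp":[[0.1,-0.9,0],[0.2,-1.75,0],[0.2,-1.75,0],[0.2,-1.75,0]],"turn":[0,0,0,0]}'
python3 - <<'E'
from h import *
cv2.imwrite("pics/w5.png",manip.camera("wrist"))
for n in["meter_round","meter_round_face"]:print(n,[(d["at"],d["conf"]) for d in manip.find_in(n,"wrist")[:2]])
print(rel([.455,.247,.083]))
E
```

```text
time_s: 11.15
eef_pos: [0.4229, 0.1539, 0.197]
eef_rot: [0.0, 0.996, 0.091, -0.002]
ft_force: [0.3, -0.9, 0.1]
grip_width: 0.002
time_s: 11.55
eef_pos: [0.4168, 0.2401, 0.1969]
eef_rot: [0.001, 0.996, 0.092, -0.002]
ft_force: [-0.5, 0.0, -0.2]
grip_width: 0.009
meter_round [([0.4581, 0.2466, 0.0571], 0.92), ([0.5835, 0.1388, 0.0597], 0.61)]
meter_round_face [([0.4574, 0.2453, 0.0564], 0.61)]
[ 0.77 -0.04  2.31]
```

View pics/w5.png

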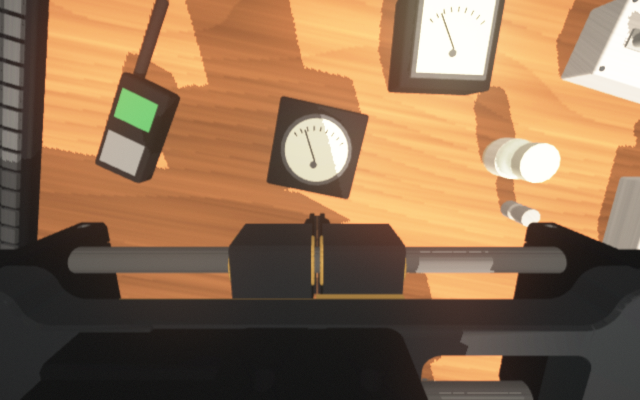

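The round dial's middle is at (317,149), straight ahead of the fingers at about (0.457, 0.247). I'll lower over it and dwell.

```bash
python3 -m pendant '{"dp":[[0.8,0,0.4],[0.8,0,1.1],[0.8,0,1.7],[0.8,0,2.1],[0.8,0,2.25],[0.8,0,2.25],[0.8,0,2.25],[0.8,0,2.25]],"turn":[0,0,0,0,0,0,0,0]}'
python3 -m pendant '{"dp":[[0,0,0],[0,0,0],[0,0,0],[0,0,0],[0,0,0],[0,0,0],[0,0,0],[0,0,0]],"turn":[0,0,0,0,0,0,0,0]}'
python3 -m pendant '{"dp":[[0,0,0],[0,0,0],[0,0,0],[0,0,0],[0,0,0],[0,0,0],[0,0,0],[0,0,0]],"turn":[0,0,0,0,0,0,0,0]}'
python3 -m pendant '{"dp":[[0,0,0],[0,0,0],[0,0,0],[0,0,0],[0,0,0]],"turn":[0,0,0,0,0]}'
python3 -m pendant '{"dp":[[0,0,-0.8],[0,0,-1.6],[0,0,-2.3],[0,0,-2.3],[0,0,-2.3],[0,0,-2.3]],"turn":[0,0,0,0,0,0]}'
python3 - <<'E'
from h import *
cv2.imwrite("pics/end.png",manip.camera("scene"))
E
```

```text
time_s: 12.5
eef_pos: [0.4587, 0.247, 0.089]
eef_rot: [-0.0, 0.996, 0.091, 0.002]
ft_force: [0.6, 0.1, 0.4]
grip_width: 0.005
time_s: 13.3
eef_pos: [0.4575, 0.2468, 0.0871]
eef_rot: [0.0, 0.996, 0.091, -0.0]
ft_force: [0.7, -0.1, -0.4]
grip_width: 0.001
time_s: 14.1
eef_pos: [0.4575, 0.2467, 0.0871]
eef_rot: [0.0, 0.996, 0.091, -0.0]
ft_force: [-1.1, 0.1, 0.8]
grip_width: 0.003
time_s: 14.6
eef_pos: [0.4575, 0.2468, 0.0872]
eef_rot: [0.0, 0.996, 0.091, 0.0]
ft_force: [0.3, 0.3, 0.7]
grip_width: 0.004
time_s: 15.2
eef_pos: [0.4567, 0.2464, 0.2006]
eef_rot: [0.0, 0.996, 0.091, -0.001]
ft_force: [-0.1, 0.3, -0.2]
grip_width: 0.002
```

View pics/end.png

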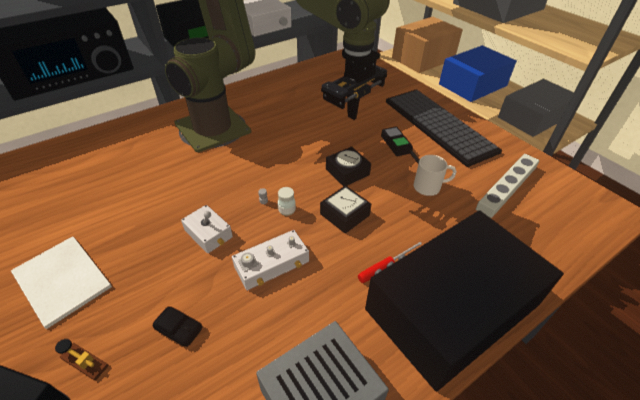

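The final view shows the toggle leaning away from the robot at (206,215), every loose thing where it started, and the arm clear of everything. Handing in.

```bash
python3 -c "
from bench import manip
print(manip.sign_off())"
```

```text
the job is handed in; nothing more can be done
None
```

The point-and-check is done and handed in at about 15 s of the 56 s allowed; the sign-off gives no verdict.

- **Big socket:** I held the shut fingertips about 28 mm above its middle for about 2 s. The position came from the top and wrist cameras, which agreed to within a few millimetres.
- **Toggle:** I pushed it away from the robot until the force rose to about 20 N with almost no further movement, so it is at its stop. The wrist picture taken after backing off shows it leaning fully away. I judged the angle from that, as there is no direct reading of it.
- **Round meter:** I held the fingertips about 30 mm above its middle for just over 2 s, then rose clear.

**Last checks:** forces stayed at sensor noise (about 1 N) during both holds. The final picture shows the loose things where they started and the robot touching nothing. No check failed. The networks gave a few wrong or missing detections, such as a false switch box and no toggle in two wrist views; I used pixel positions from the pictures there instead.

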